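# Re-house the examined finds in their foam mounts

### The arm

A 6-joint arm with a two-finger parallel gripper is mounted at the origin on the work surface. World frame = base frame: x ahead of the robot, y to its left, z up, the work surface at z = 0. Lengths are in m, angles in degrees, forces in N, time in s.
With the tool pointing down it reaches from about 0.25 to 0.725 m from the base axis. Payload 9.7 kg.
Tool frame: the origin (TCP) lies midway between the tips of the shut fingers; the grasp point (between the pads) lies 19 mm behind it (bot.pinch_z is the distance from the TCP to the grasp point, in m); z points along the fingers, y is the line along which they close (so a half turn about z gives the same grasp; the last joint's range is limited). The gripper opens to 85 mm and grips with 20 to 120 N. Pads are 22 mm wide; open, the fingers measure 114 mm over their backs; the gripper's body (76 mm by 85 mm) begins 54 mm behind the grasp point. The pads swing forward as they close: fully open they stand 13 mm farther back than shut.
Start: joints at [-71.734, 4.979, 10.078, 95.1, 0, 90], TCP at [0.172, -0.522, 0.21] pointing down, gripper open.
Joint ranges: [-179.16, 179.16], [-48.56, 103.87], [-65.8, 70.77], [-126.05, 130.52], [-82.76, 87.17], [-180, 180]. Speed limits (degrees/s): [127.2, 127.2, 147.25, 180, 180, 180].

### API

Orientations are given as [roll, pitch, yaw] about the fixed x, y, z axes, in that order (R = Rz(yaw) Ry(pitch) Rx(roll)).
In Python, from workcell import sensors, camera, ticket, bot gives the robot as it stands.
- The arm moves only by the shell command python3 -m handwheel 'ROWS' [FORCE]. ROWS is a JSON object of lists of equal length, an entry for each row: "gripper": the opening, from -1 (shut) to 1 (fully open); "slide": the shift along the tool's x, y, z in mm, a list of three; "yaw": the turn about the tool's z in rad. A call has 1 to 8 rows; each row shifts and turns the commanded pose from where the row before left it, along the tool's axes as they then stand; what a row does not reach is not made up. A row lasts 1/12 s, in which the tool goes at most 41.7 mm and 7.16 degrees, less where a joint would pass 70% of its speed; a pose out of reach is approached as far as the arm can. A call is refused whole if a number of a shift passes 41.7 or a number of a turn 0.125, either way. A call with a gripper value outside its range is refused whole. The fingers move at their own pace and stop on an object; FORCE is the grip in N (left out, the last holds). Time passes only in rows, so rows that do not move let the fingers close. It gives the time, the measured TCP pose, the force, the opening and the grip force at its end, in the units of the state.
- sensors.get_obs(): the state, without advancing time (a new reading comes with each control period).
- camera(name): name is "scene" or "top" or "wrist"; returns a dict with "img" (480x640x3 uint8, red, green, blue), "fx", "fy", "cx", "cy" (pixels), "R" (3x3) and "t" (3): a world point X has camera coordinates R X + t. Camera axes: x right, y down, z forward; pixel columns grow to the right and rows downward; lengths in m; the calibration is good to about 2 mm. A picture is of the moment at which its call begins. There is no depth.
- ticket.job_done(): hands the job in; it is judged then, once.
The state is a dict: "time": time; "q": joint angles; "qd": joint speeds; "joint_efforts": joint torques, N m; "ee_pos": TCP position; "tcp_rot": TCP orientation; "wrist_force": force on the tool from outside, world axes, zero at the start; "torque": the same for the moment, N m; "opening": finger opening in m; "grasp_force": force on a finger pad.
Only numpy, scipy, OpenCV 4.12 (cv2) and the standard library are available. Lean on these libraries where they do the work, as an engineer would, in place of code of your own. Each camera call takes 0.05 s, during which the arm holds its last target. There are 200 camera calls.

### The job

The four textile tools on the bench have been examined: put each one back into the foam mount whose cut-out matches its outline, lying or standing as it does now and resting fully down on the cut-out's floor. They are fragile finds, so set them down rather than dropping them, and leave the watch glass with the charred wood where it stands.

Things in the scene. Friction and masses are not known exactly. Their poses are not given: they have to be found in the camera images.
- small_whorl: Small spindle whorl: a dark brown fired-clay disc, 32 mm diameter, 20 mm high, with a 9 mm hole down its axis, lying flat on the bench. Origin: centre of its underside, z up.
- large_whorl: Large spindle whorl: a reddish fired-clay disc, 54 mm diameter, 18 mm high, with an 11 mm hole down its axis, lying flat on the bench. Origin: centre of its underside, z up.
- loom_weight: Loom weight: a reddish fired-clay block standing upright, 72 mm high, a blunt pyramid, 52 mm square at the foot and narrowing evenly to about 38 mm square at the top; about 0.26 kg. Origin: centre of its underside, z up, x and y square to its side faces.
- pin_beater: Pin beater: a pale bone rod lying on the bench, cigar-shaped, 100 mm long, eight-sided, 14 mm thick across the flats over its middle 48 mm and tapering to blunt points. Origin: the middle of the rod, on its axis, so 7 mm above what it lies on; x along its length. It may lie on any of its eight sides.
- mount_small_round: Storage mount, fixed to the bench: a grey card tray 130 x 90 mm, 22 mm high, filled with dark grey foam; in its middle one cut-out, 6 mm deep with a white floor: round, 44 mm diameter. Origin: centre of its underside, x along the 130 mm side, z up; the cut-out's floor is 16 mm and the foam's top 22 mm above the origin.
- mount_large_round: Storage mount, fixed to the bench: a grey card tray 130 x 90 mm, 22 mm high, filled with dark grey foam; in its middle one cut-out, 6 mm deep with a white floor: round, 66 mm diameter. Origin: centre of its underside, x along the 130 mm side, z up; the cut-out's floor is 16 mm and the foam's top 22 mm above the origin.
- mount_square: Storage mount, fixed to the bench: a grey card tray 130 x 90 mm, 22 mm high, filled with dark grey foam; in its middle one cut-out, 6 mm deep with a white floor: square, 64 x 64 mm, sides along x and y. Origin: centre of its underside, x along the 130 mm side, z up; the cut-out's floor is 16 mm and the foam's top 22 mm above the origin.
- mount_long: Storage mount, fixed to the bench: a grey card tray 130 x 90 mm, 22 mm high, filled with dark grey foam; in its middle one cut-out, 6 mm deep with a white floor: a long slot, 112 mm along x by 26 mm along y. Origin: centre of its underside, x along the 130 mm side, z up; the cut-out's floor is 16 mm and the foam's top 22 mm above the origin.
- watch_glass: Watch glass holding pieces of charred wood, standing on the bench among the finds and to be left alone: a shallow green-tinged glass dish 70 mm in diameter, 10 mm high, the wood reaching up to about 13 mm. Origin: centre of its underside.
There are look-alikes about, which are no part of the job. Of the things that look like the pin_beater, the smallest one is meant.

How it is judged (in metres and radians):
At the end, for the whole second after the job is handed in: Each find in its matching cut-out: within 10 mm of the centre, its underside within 3 mm of the floor, tilted under 0.1 rad, the pin beater within 0.3 rad of the slot's direction either way round, all at rest; the watch glass within 15 mm of where it was (horizontal distance between small_whorl and mount_small_round below 0.01 m and z of small_whorl in the frame of mount_small_round between 0.013 and 0.019 m and linear speed of each of small_whorl, large_whorl, loom_weight, pin_beater below 0.02 m/s and angle between each of small_whorl, large_whorl, loom_weight's own z axis and vertical below 0.1 rad and horizontal distance between large_whorl and mount_large_round below 0.01 m and z of large_whorl in the frame of mount_large_round between 0.013 and 0.019 m and horizontal distance between loom_weight and mount_square below 0.01 m and z of loom_weight in the frame of mount_square between 0.013 and 0.019 m and horizontal distance between pin_beater and mount_long below 0.01 m and z of pin_beater in the frame of mount_long between 0.02 and 0.026 m and angle between pin_beater's own x axis and vertical between 1.47 and 1.67 rad and angle between the x axis of pin_beater and the x axis of mount_long, either way round below 0.3 rad and distance of watch_glass from where it was at the start of the episode below 0.015 m); the robot touches nothing.
It fails at once if a find falls or is thrown: it moves faster than 0.7 m/s while no finger touches it (a drop of about 25 mm) ((linear speed of small_whorl above 0.7 m/s and contact force between the fingers and small_whorl below 0.05 N) or (linear speed of large_whorl above 0.7 m/s and contact force between the fingers and large_whorl below 0.05 N) or (linear speed of loom_weight above 0.7 m/s and contact force between the fingers and loom_weight below 0.05 N) or (linear speed of pin_beater above 0.7 m/s and contact force between the fingers and pin_beater below 0.05 N)).
It fails at once if the watch glass is moved by more than 15 mm or tipped by more than 0.3 rad (distance of watch_glass from where it was at the start of the episode above 0.015 m or angle between watch_glass's own z axis and vertical above 0.3 rad).
It also fails if it takes over 99 s, if anything falls off the work surface, if the arm or the gripper's body presses on something with over 40 N, if the wrist force passes 120 N, or if a joint passes its speed limit or range.

## Working session

There is one attempt and no reset: what is moved stays moved. The work goes in short steps, Python scripts to look and compute and a shell command to move; the robot and the scene stay as the last step left them, time stands still between calls to the robot, and variables do not carry over. Pictures are saved under pics/ and viewed, at most 14 in all, crops included, and the job is handed in when it is done.

```bash
mkdir -p pics
python3 - <<'E'
from workcell import sensors, camera, bot
import cv2,pickle
o=sensors.get_obs(); print({k:o[k] for k in('time','ee_pos','tcp_rot','opening')},bot.pinch_z)
for n in('top','scene'):
    c=camera(n); pickle.dump(c,open(f'pics/{n}.pkl','wb')); cv2.imwrite(f'pics/{n}.png',c['img'][...,::-1]); print(n,c['fx'],c['cx'],c['cy'],c['R'],c['t'])
E
```

```text
{'time': 0.0, 'ee_pos': array([ 0.17230576, -0.52204657,  0.20908753]), 'tcp_rot': array([-1.79925327e+02,  2.42396062e-05,  1.82651998e+01]), 'opening': 0.08567459941871762} 0.0187
top 584.2021158480725 320.95778800415144 236.13823446633643 [[-0.0284991  -0.99950851 -0.0130588 ]
 [-0.99265826  0.02983522 -0.11721537]
 [ 0.11754737  0.00962239 -0.99302066]] [-0.00412668  0.43814988  1.26628426]
scene 453.01255892269927 324.51847386884424 240.1496228355995 [[-0.36154825  0.93235098  0.00212245]
 [ 0.80608759  0.31372798 -0.50179432]
 [-0.4685143  -0.17971198 -0.86498437]] [ 0.1818098  -0.31947868  1.46447403]
```

View pics/top.png

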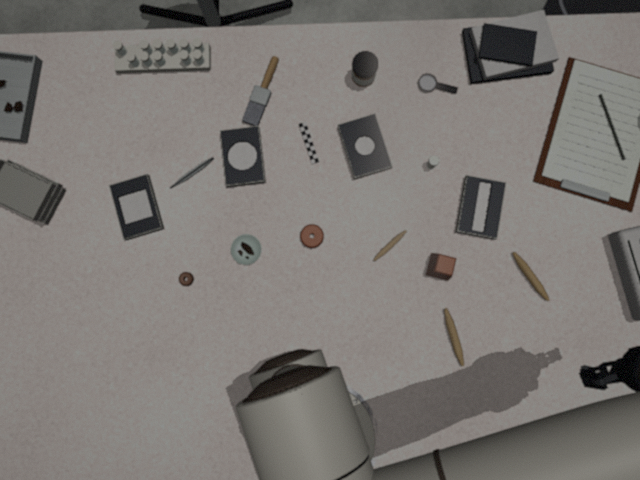

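View pics/scene.png

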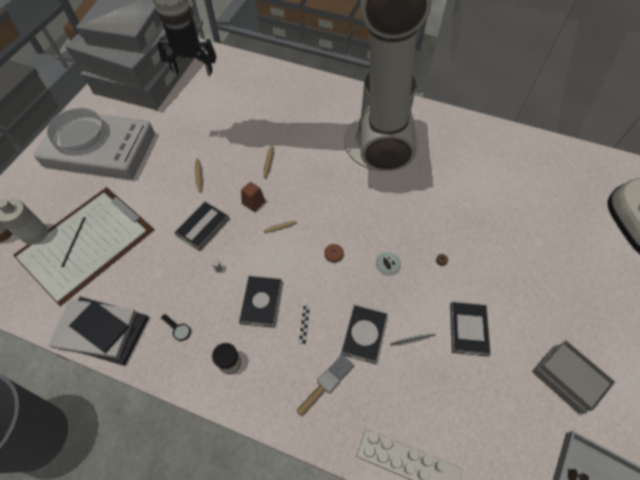

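The top view shows:
- **Finds:** small whorl (186,279), large whorl (312,236), loom weight (442,265), smallest beater (390,245). Its look-alikes are at (530,275) and (454,336).
- **Watch glass:** (246,250).
- **Mounts:** square (136,207), large round (243,156), small round (364,146), slot (481,208).

Next I'll take enlarged crops.

Run:
```python
import cv2
im=cv2.imread('pics/top.png')
for n,x in(('L',100),('R',300)):
    c=cv2.resize(im[115:290,x:x+210],None,fx=3.4,fy=3.4,interpolation=cv2.INTER_CUBIC)
    c=cv2.convertScaleAbs(c,alpha=1.4)
    for k in range(0,210,20): cv2.putText(c,str(x+k),(int(k*3.4),10),0,.35,(0,0,255)); cv2.line(c,(int(k*3.4),12),(int(k*3.4),18),(0,0,255))
    for k in range(5,175,20): cv2.putText(c,str(115+k),(0,int(k*3.4)),0,.35,(0,0,255)); cv2.line(c,(25,int(k*3.4)),(32,int(k*3.4)),(0,0,255))
    cv2.imwrite(f'pics/c{n}.png',c)
```

```text
(no output)
```

View pics/cL.png

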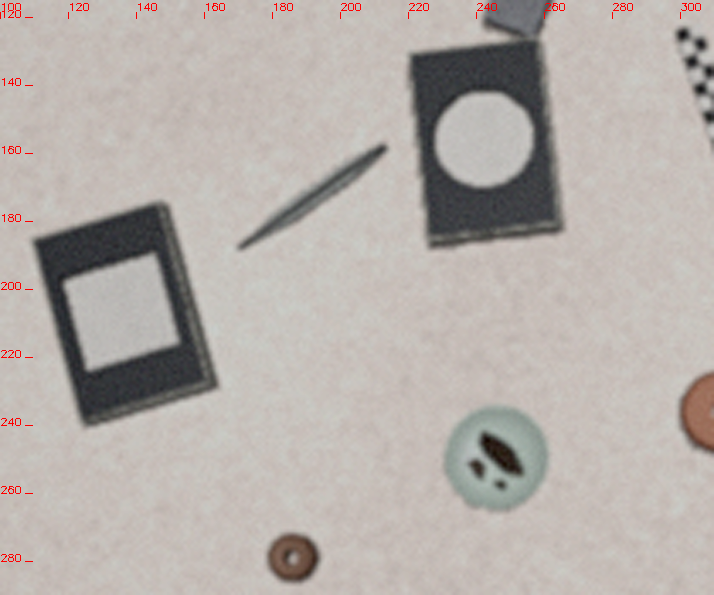

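View pics/cR.png

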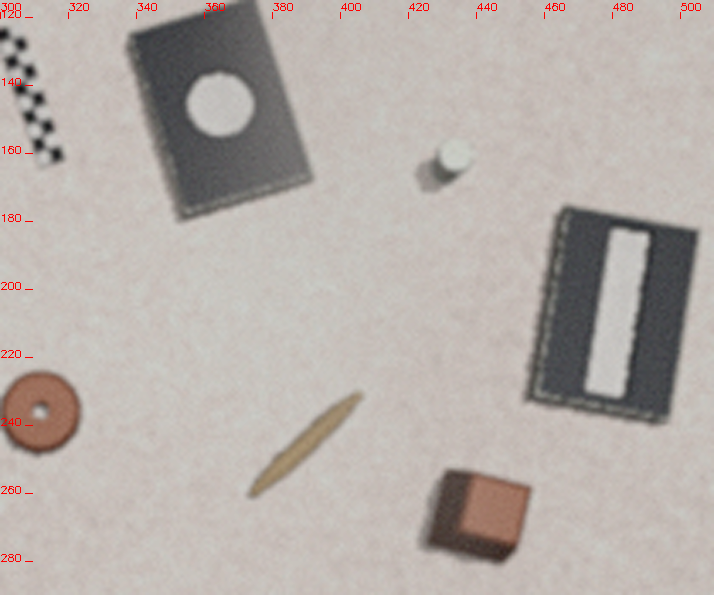

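The crops give sharper corners and centres. The left one has the square floor, the large round floor, the glass and the small whorl. The right one has the small round floor, the slot, the large whorl, the beater and the weight's top face. Converting these to world positions.

```bash
cat > h.py <<'E'
import numpy as np, pickle
def ray(c,u,v,z):
    R=np.array(c['R']);t=np.array(c['t']);d=R.T@[(u-c['cx'])/c['fx'],(v-c['cy'])/c['fy'],1];o=-R.T@t
    return o+d*(z-o[2])/d[2]
def proj(c,X):
    p=np.array(c['R'])@X+c['t']; return c['fx']*p[0]/p[2]+c['cx'],c['fy']*p[1]/p[2]+c['cy']
def go(dx,dy,yaw):  # world displacement -> tool slide mm (tool pointing down, yaw deg, R=Rz Rx(180))
    a=np.radians(yaw); return np.round([1e3*(dx*np.cos(a)+dy*np.sin(a)),1e3*(dx*np.sin(a)-dy*np.cos(a))],1)
E
python3 - <<'E'
from h import *
c=pickle.load(open('pics/top.pkl','rb'))
P={'sq':(100,.016,[(62,282),(155,253),(181,345),(87,372)]),'LR':(100,.016,[(484,139)]),'SR':(300,.016,[(220,104)]),
'slot':(300,.016,[(611,228),(650,233),(624,399),(585,390)]),'sw':(100,.02,[(293,557)]),'lw':(300,.018,[(41,411)]),
'loom':(300,.072,[(471,474),(530,487),(511,545),(459,534)]),'pin':(300,.007,[(361,393),(249,497)]),'glass':(100,.005,[(496,457)])}
for k,(x,z,p) in P.items():
    W=np.array([ray(c,x+a/3.4,115+b/3.4,z) for a,b in p]); s=''
    if len(p)>1:
        e=np.diff(np.vstack([W,W[:1]]),axis=0)[:,:2]; s=np.round(np.degrees(np.arctan2(e[:,1],e[:,0])),1),np.round(np.linalg.norm(e,axis=1)*1e3)
    print(k,np.round(W.mean(0),4)[:2],s)
c=pickle.load(open('pics/top.pkl','rb'))
E
```

```text
sq [0.5175 0.3982] (array([ -74.1, -164.2,  104.5,   15.9]), array([64., 65., 64., 63.]))
LR [0.6277 0.1562] 
SR [ 0.6427 -0.1219] 
slot [ 0.4942 -0.3775] (array([-99.3, 167.8,  75. , -12.3]), array([ 26., 112.,  26., 110.]))
sw [0.3526 0.2835] 
lw [0.4399 0.0029] 
loom [ 0.3631 -0.2776] (array([-104.3,  158.9,   76.3,  -14.2]), array([37., 38., 33., 38.]))
pin [ 0.4136 -0.1699] (array([131., -49.]), array([101., 101.]))
glass [0.4154 0.1526]
```

```bash
python3 -m handwheel '{"gripper":[1,1,1,1,1,1,1,1],"slide":[[0,0,0],[0,0,0],[0,0,0],[0,0,0],[0,0,0],[0,0,0],[0,0,0],[0,0,0]],"yaw":[-0.125,-0.125,-0.125,-0.125,-0.125,-0.125,-0.125,-0.125]}' 60
python3 -m handwheel '{"gripper":[1,1,1,1,1,1,1,1],"slide":[[35.5,15.5,0],[35.5,15.5,0],[35.5,15.5,0],[35.5,15.5,0],[35.5,15.5,0],[35.5,15.5,0],[35.5,15.5,0],[35.5,15.5,0]],"yaw":[0,0,0,0,0,0,0,0]}'
python3 -m handwheel '{"gripper":[1,1],"slide":[[0,0,0],[0,0,0]],"yaw":[0,0]}'
python3 - <<'E'
from workcell import sensors,camera
import cv2,pickle
from h import *
o=sensors.get_obs();print(o['q'],o['ee_pos'],o['tcp_rot'])
c=camera('wrist');pickle.dump(c,open('pics/w1.pkl','wb'));cv2.imwrite('pics/w1.png',c['img'][...,::-1])
print(c['R'],c['t'],proj(c,np.array([.3631,-.2776,.072])),proj(c,np.array([.3631,-.2776,.0])))
E
```

```text
time: 0.77
ee_pos: [0.1723, -0.5221, 0.2094]
tcp_rot: [-180.0, -0.0, 75.9]
wrist_force: [-0.3, -0.1, 0.1]
opening: 0.0851
grasp_force: 0.0
time: 1.43
ee_pos: [0.3639, -0.2764, 0.2096]
tcp_rot: [-180.0, -0.0, 75.5]
wrist_force: [0.6, -0.6, 0.3]
opening: 0.0852
grasp_force: 0.0
time: 1.6
ee_pos: [0.3642, -0.2766, 0.2096]
tcp_rot: [-180.0, -0.0, 75.8]
wrist_force: [-0.7, 0.8, 0.2]
opening: 0.0851
grasp_force: 0.0
[-3.72120248e+01 -7.61940299e+00 -2.30630652e+00  9.53366621e+01
 -2.80247381e-03  6.69861426e+01] [ 0.36421858 -0.27659628  0.20957568] [-1.79977214e+02 -6.63366344e-03  7.58018318e+01]
[[ 9.69337481e-01 -2.45733177e-01  2.32786441e-04]
 [-2.33931842e-01 -9.22494176e-01  3.07051116e-01]
 [-7.52379023e-02 -2.97690612e-01 -9.51692995e-01]] [-0.42140774 -0.21004125  0.32558191] (np.float64(321.8103848895819), np.float64(222.7186978287984)) (np.float64(322.0285849688151), np.float64(206.53662076281034))
```

View pics/w1.png

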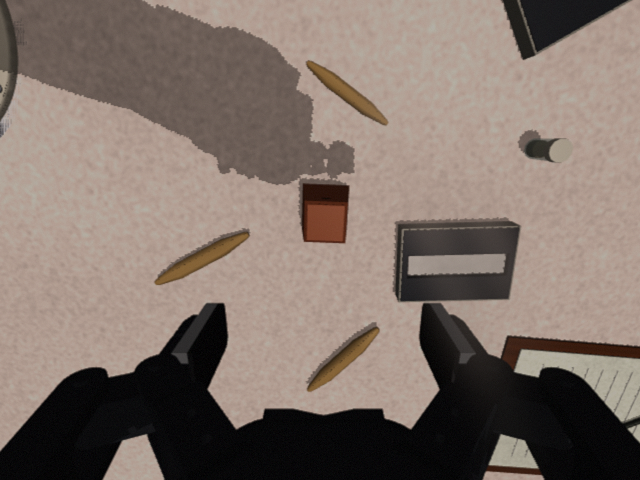

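Wrist view: the weight's top face is centred near (326,222), within about 2 mm of the prediction, and it is square to the gripper. Descending and gripping.

```bash
python3 -m handwheel '{"gripper":[1,1,1,1,1,1,1,1],"slide":[[-1,0,35],[0,0,35],[0,0,35],[0,0,30],[0,0,25],[0,0,18],[0,0,11],[0,0,0]],"yaw":[0,0,0,0,0,0,0,0]}' 60
python3 -m handwheel '{"gripper":[-1,-1,-1,-1,-1,-1,-1,-1],"slide":[[0,0,0],[0,0,0],[0,0,0],[0,0,0],[0,0,0],[0,0,0],[0,0,0],[0,0,0]],"yaw":[0,0,0,0,0,0,0,0]}' 60
python3 -m handwheel '{"gripper":[-1,-1,-1,-1,-1,-1,-1,-1],"slide":[[0,0,-10],[0,0,-20],[0,0,-30],[0,0,-30],[0,0,-10],[0,0,0],[0,0,0],[0,0,0]],"yaw":[0,0,0,0,0,0,0,0]}'
```

```text
time: 2.32
ee_pos: [0.3611, -0.2792, 0.0185]
tcp_rot: [-179.8, -0.1, 75.4]
wrist_force: [-0.3, 1.2, -0.1]
opening: 0.0854
grasp_force: 0.0
time: 2.98
ee_pos: [0.3639, -0.28, 0.0227]
tcp_rot: [179.8, 0.1, 75.6]
wrist_force: [-1.5, 0.1, 7.3]
opening: 0.0417
grasp_force: 61.1
time: 3.65
ee_pos: [0.3624, -0.2787, 0.119]
tcp_rot: [-179.9, -0.1, 75.6]
wrist_force: [-0.5, -0.1, -3.8]
opening: 0.0412
grasp_force: 61.6
```

```bash
python3 -m handwheel '{"gripper":[-1,-1,-1,-1,-1,-1,-1,-1],"slide":[[0,0,0],[0,0,0],[0,0,0],[0,0,0],[0,0,0],[10,5.4,0],[20,10.9,0],[30,16.3,0]],"yaw":[-0.105,-0.105,-0.105,-0.105,-0.105,0,0,0]}'
python3 -m handwheel '{"gripper":[-1,-1,-1,-1,-1,-1,-1,-1],"slide":[[30,16.3,0],[30,16.3,0],[30,16.3,0],[30,16.3,0],[30,16.3,0],[30,16.3,0],[30,16.3,0],[30,16.3,0]],"yaw":[0,0,0,0,0,0,0,0]}'
python3 -m handwheel '{"gripper":[-1,-1,-1,-1,-1,-1,-1,-1],"slide":[[30,16.3,0],[30,16.3,0],[30,16.3,0],[30,16.3,0],[30,16.3,0],[30,16.3,0],[30,16.3,0],[30,16.3,0]],"yaw":[0,0,0,0,0,0,0,0]}'
python3 -m handwheel '{"gripper":[-1,-1,-1,-1,-1,-1],"slide":[[30,16.3,0],[20,10.9,0],[10,5.4,0],[0,0,0],[0,0,0],[0,0,0]],"yaw":[0,0,0,0,0,0]}'
python3 - <<'E'
from workcell import sensors,camera
import cv2
from h import *
o=sensors.get_obs();p=o['ee_pos'];print(o['q'],p,o['tcp_rot'],go(.5175-p[0],.3982-p[1],o['tcp_rot'][2]))
c=camera('wrist');cv2.imwrite('pics/w2.png',c['img'][...,::-1])
a=np.radians(15.5)
for k in(0,90,180,270): b=a+np.radians(k+45); print(proj(c,np.array([.5175+.0453*np.cos(b),.3982+.0453*np.sin(b),.022])))
E
```

```text
time: 4.32
ee_pos: [0.3774, -0.2123, 0.119]
tcp_rot: [-179.9, -0.1, 105.3]
wrist_force: [1.5, 0.9, -3.2]
opening: 0.0416
grasp_force: 61.6
time: 4.98
ee_pos: [0.4382, 0.0559, 0.1195]
tcp_rot: [-179.9, -0.0, 105.5]
wrist_force: [-0.1, 0.4, -2.3]
opening: 0.0413
grasp_force: 61.6
time: 5.65
ee_pos: [0.4988, 0.3218, 0.119]
tcp_rot: [-179.9, 0.0, 105.5]
wrist_force: [1.0, -0.2, -2.3]
opening: 0.0415
grasp_force: 61.6
time: 6.15
ee_pos: [0.5144, 0.3859, 0.1198]
tcp_rot: [-179.9, 0.0, 105.6]
wrist_force: [0.0, -0.3, -3.2]
opening: 0.0415
grasp_force: 61.6
[ 3.68796349e+01  1.71625913e+01  1.42013575e+01  8.71494588e+01
 -7.33316903e-03  1.11313120e+02] [0.5144109  0.38589575 0.11984475] [-1.79899543e+02  4.70644471e-02  1.05566563e+02] [11.   6.3]
(np.float64(372.07317911683924), np.float64(180.407440825376))
(np.float64(289.89655083001026), np.float64(180.33974174662615))
(np.float64(292.1827960419744), np.float64(257.251445663235))
(np.float64(368.57461334592966), np.float64(257.3289450246291))
```

View pics/w2.png

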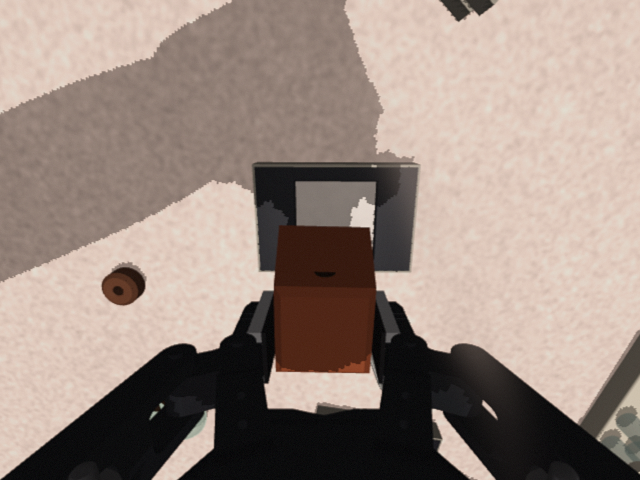

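The wrist view shows the square hole's far edge at u 296 to 377, v 181, about 5 px right of prediction. The weight is held upright. I'll shift over it and lower to just above the floor.

```bash
python3 -m handwheel '{"gripper":[-1,-1,-1,-1,-1,-1,-1,-1],"slide":[[8.5,7.8,0],[0,0,0],[0,0,15],[0,0,20],[0,0,20],[0,0,13],[0,0,6],[0,0,0]],"yaw":[0,0,0,0,0,0,0,0]}'
python3 -m handwheel '{"gripper":[-1,-1,-1,-1],"slide":[[0,0,2],[0,0,2],[0,0,0],[0,0,0]],"yaw":[0,0,0,0]}'
python3 - <<'E'
from workcell import camera
import cv2
c=camera('wrist');cv2.imwrite('pics/w3.png',c['img'][...,::-1])
E
```

```text
time: 6.87
ee_pos: [0.5197, 0.3958, 0.0454]
tcp_rot: [-179.9, 0.1, 105.6]
wrist_force: [0.0, 0.1, -3.7]
opening: 0.0414
grasp_force: 61.7
time: 7.2
ee_pos: [0.5207, 0.397, 0.0435]
tcp_rot: [179.9, -0.0, 105.6]
wrist_force: [0.8, -0.7, -3.3]
opening: 0.0415
grasp_force: 61.7
```

View pics/w3.png

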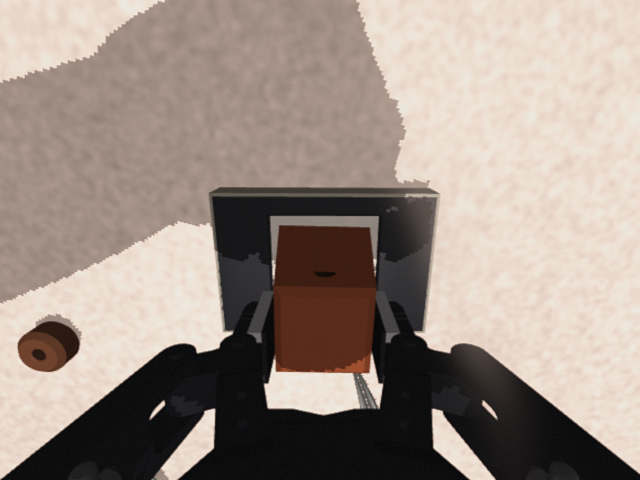

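The hole spans u 271 to 378 and the foot 279 to 371, so it is centred with a front gap of about 6 mm. Lowering to contact.

```bash
python3 -m handwheel '{"gripper":[-1,-1,-1,-1,-1],"slide":[[0,0,2],[0,0,1.5],[0,0,1],[0,0,0],[0,0,0]],"yaw":[0,0,0,0,0]}'
python3 -m handwheel '{"gripper":[-1,-1,-1],"slide":[[0,0,1],[0,0,0],[0,0,0]],"yaw":[0,0,0]}'
```

```text
time: 7.67
ee_pos: [0.5204, 0.3969, 0.0389]
tcp_rot: [180.0, -0.0, 105.6]
wrist_force: [-2.4, -0.8, 2.5]
opening: 0.0412
grasp_force: 62.6
time: 7.92
ee_pos: [0.5205, 0.397, 0.0389]
tcp_rot: [179.9, -0.0, 105.6]
wrist_force: [-4.6, -3.2, 8.8]
opening: 0.0412
grasp_force: 63.5
```

```bash
python3 -m handwheel '{"gripper":[1,1,1,1,1,1,1,1],"slide":[[0,0,0],[0,0,0],[0,0,0],[0,0,0],[0,0,0],[0,0,-5],[0,0,-20],[0,0,-35]],"yaw":[0,0,0,0,0,0,0,0]}'
python3 -m handwheel '{"gripper":[1,1,1,1,1,1,1,1],"slide":[[0,0,-35],[0,0,-5],[-10.7,-32,0],[-10.7,-32,0],[-10.7,-32,0],[-10.7,-32,0],[-10.7,-32,0],[-10.7,-32,0]],"yaw":[0,0,0,0,0,0,0,0]}'
python3 -m handwheel '{"gripper":[1,1],"slide":[[0,0,0],[0,0,0]],"yaw":[0,0]}'
python3 - <<'E'
from workcell import sensors,camera
import cv2
from h import *
o=sensors.get_obs();p=o['ee_pos'];print(p,o['tcp_rot'],go(.3526-p[0],.2835-p[1],o['tcp_rot'][2]))
c=camera('wrist');cv2.imwrite('pics/w4.png',c['img'][...,::-1])
print(proj(c,np.array([.3526,.2835,.02])))
E
```

```text
time: 8.58
ee_pos: [0.5188, 0.3956, 0.0941]
tcp_rot: [-179.6, 0.1, 105.6]
wrist_force: [-0.2, -0.1, 0.0]
opening: 0.0856
grasp_force: 0.0
time: 9.25
ee_pos: [0.3516, 0.2824, 0.1374]
tcp_rot: [180.0, -0.0, 105.6]
wrist_force: [-0.5, 1.1, 1.1]
opening: 0.0855
grasp_force: 0.0
time: 9.42
ee_pos: [0.3522, 0.2829, 0.1383]
tcp_rot: [179.9, -0.1, 105.7]
wrist_force: [0.0, 0.3, 0.0]
opening: 0.0854
grasp_force: 0.0
[0.35221989 0.28288266 0.13834177] [ 1.79871897e+02 -5.45349341e-02  1.05655325e+02] [0.5 0.5]
(np.float64(322.99387616989355), np.float64(226.2765699312209))
```

View pics/w4.png

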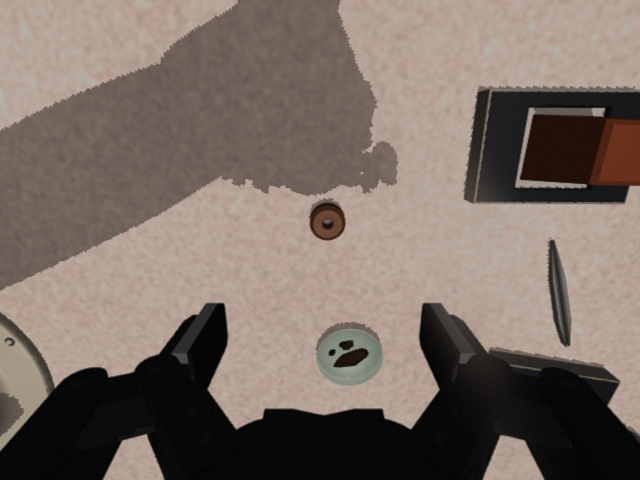

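The weight is seated in its mount. The small whorl's top is at (327,222), against (323,226) predicted, so I'll correct by 2 to 3 mm.

```bash
python3 -m handwheel '{"gripper":[1,1,1,1,1,1,1,1],"slide":[[3.5,2.5,0],[0,0,20],[0,0,30],[0,0,30],[0,0,25],[0,0,15],[0,0,10],[0,0,0]],"yaw":[0,0,0,0,0,0,0,0]}' 40
python3 -m handwheel '{"gripper":[-1,-1,-1,-1,-1,-1,-1,-1],"slide":[[0,0,0],[0,0,0],[0,0,0],[0,0,0],[0,0,0],[0,0,0],[0,0,0],[0,0,0]],"yaw":[0,0,0,0,0,0,0,0]}' 40
python3 -m handwheel '{"gripper":[-1,-1,-1,-1],"slide":[[0,0,0],[0,0,0],[0,0,0],[0,0,0]],"yaw":[0,0,0,0]}' 40
```

```text
time: 10.13
ee_pos: [0.3538, 0.287, 0.005]
tcp_rot: [-179.8, 0.1, 105.6]
wrist_force: [-0.2, -0.6, 0.5]
opening: 0.0854
grasp_force: 0.0
time: 10.8
ee_pos: [0.3543, 0.2873, 0.0074]
tcp_rot: [180.0, -0.0, 105.6]
wrist_force: [0.2, -0.9, 0.1]
opening: 0.0001
grasp_force: 0.0
time: 11.13
ee_pos: [0.3543, 0.2872, 0.0072]
tcp_rot: [-180.0, 0.0, 105.6]
wrist_force: [0.7, -0.1, -0.3]
opening: 0.0
grasp_force: 0.0
```

Run:
```python
from workcell import camera
import cv2,numpy as np
c=camera('wrist');d=camera('scene')
a=c['img'];b=cv2.resize(d['img'][190:310,380:500],(480,480),interpolation=cv2.INTER_CUBIC)
cv2.imwrite('pics/w5.png',cv2.resize(np.hstack([a,b]),(800,343))[...,::-1])
```

```text
(no output)
```

View pics/w5.png

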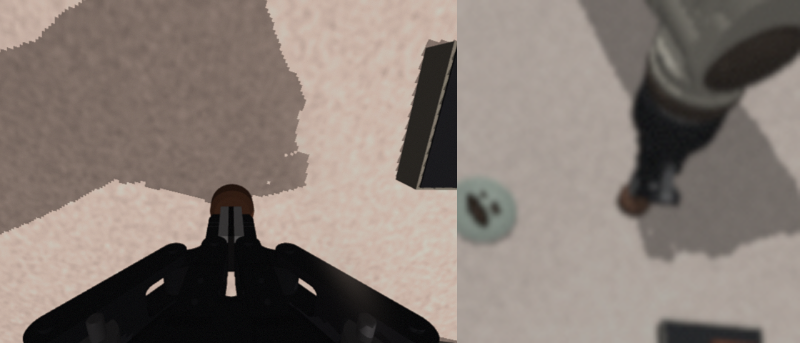

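Run:
```python
from workcell import sensors,camera
import cv2
from h import *
o=sensors.get_obs();p=o['ee_pos'];a=np.radians(o['tcp_rot'][2]);tx=np.array([np.cos(a),np.sin(a),0])
c=camera('wrist');pickle.dump(c,open('pics/w5.pkl','wb'))
print(p,'tip',proj(c,p))
for s in(-20,-10,0,10,20): print(s,proj(c,np.r_[p[:2],.02]+tx*s/1e3))
im=c['img'][220:380,230:430];cv2.imwrite('pics/w6.png',cv2.resize(cv2.convertScaleAbs(im,alpha=1.6),None,fx=3.5,fy=3.5)[...,::-1])
```

```text
[0.35425079 0.28727567 0.00726837] tip (np.float64(322.56448505960947), np.float64(285.21488794776997))
-20 (np.float64(322.5809454560514), np.float64(330.5782936491056))
-10 (np.float64(322.56212128988517), np.float64(313.67707162323006))
0 (np.float64(322.5426118096246), np.float64(296.1605423607526))
10 (np.float64(322.522378897002), np.float64(277.99448148755584))
20 (np.float64(322.5013815534148), np.float64(259.1420785291608))
```

View pics/w6.png

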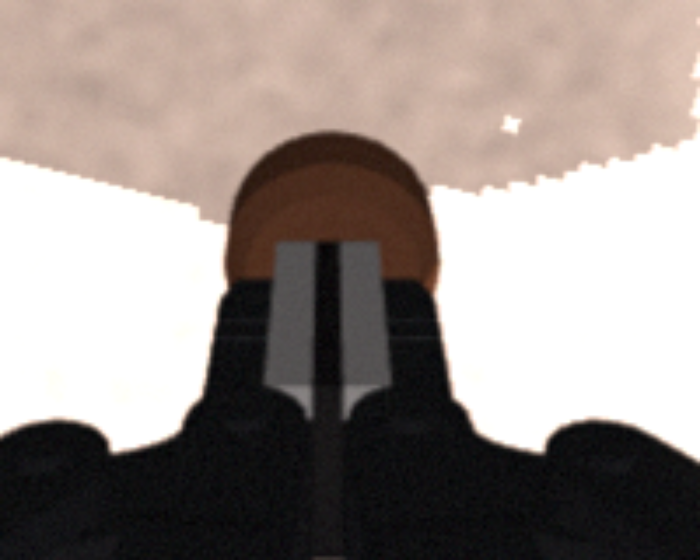

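Run:
```python
from workcell import sensors,camera
import cv2
from h import *
p=sensors.get_obs()['ee_pos']
d=camera('scene')
print('fx wrist',pickle.load(open('pics/w5.pkl','rb'))['fx'],'tcp',proj(d,p),'whorl top/bot',proj(d,np.array([.3526,.2835,.02])),proj(d,np.array([.3526,.2835,.0])))
im=d['img'][210:290,400:500];b=cv2.resize(cv2.convertScaleAbs(im,alpha=1.5),None,fx=6,fy=6,interpolation=cv2.INTER_CUBIC)
for x,y in(proj(d,p),): cv2.circle(b,(int((x-400)*6+3),int((y-210)*6+3)),4,(255,0,0),1)
cv2.imwrite('pics/s2.png',b[...,::-1])
```

```text
fx wrist 334.5381551119751 tcp (np.float64(441.94305980050325), np.float64(259.35392002911783)) whorl top/bot (np.float64(441.79559809861587), np.float64(256.2140190923116)) (np.float64(440.1549329505797), np.float64(259.6333729429191))
```

View pics/s2.png

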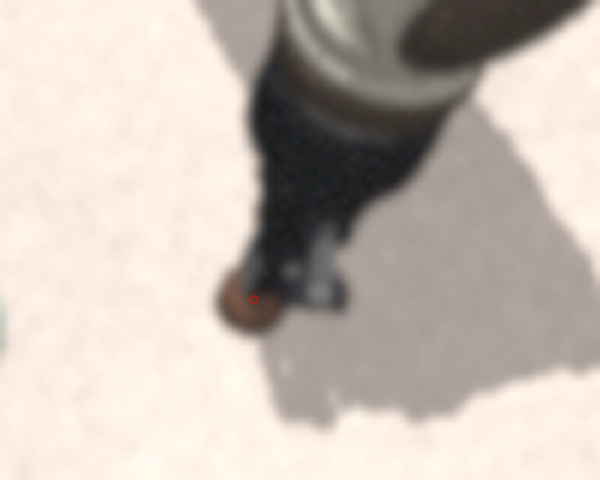

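The whorl has not moved: it is at scene (442,260) as before. The shut fingertips appear above it, so either the reported TCP height or the whorl is off. I'll fit the height bias from the wrist view.

Run:
```python
from h import *
from scipy.optimize import least_squares
c=pickle.load(open('pics/w5.pkl','rb'));p=np.array([.35425,.28728,0]);a=np.radians(105.6);tx=np.array([np.cos(a),np.sin(a),0]);ty=np.array([np.sin(a),-np.cos(a),0])
th=np.linspace(0,2*np.pi,73)
def f(q):
    s,l,dz=q/1e3 if False else np.array(q)/1e3
    r=[]
    out=[np.array([proj(c,p+tx*(s+.016*np.cos(t))+ty*(l+.016*np.sin(t))+np.array([0,0,z-dz])) for t in th]) for z in(0,.02)]
    return [out[0][:,1].min()-257.1,out[1][:,1].min()-266.6,out[1][:,0].min()-294.5,out[1][:,0].max()-355]
r=least_squares(f,[0,0,0]);print(r.x,r.fun)
for k in('top',):
    t=pickle.load(open('pics/top.pkl','rb'));s=pickle.load(open('pics/scene.pkl','rb'))
    # triangulate whorl / loom from both cams (centres)
    for n,uv1,uv2 in(('sw',(186.2,278.8),(442,259.5)),('lw',(312.1,235.9),(334,253.5))):
        g=lambda X:np.r_[np.array(proj(t,X))-uv1,np.array(proj(s,X))-uv2]
        q=least_squares(g,[.4,.1,.02],x_scale=.01);print(n,q.x,q.fun)
```

```text
[-4.84322695  1.1745623   9.49156604] [-2.02752344  1.82816696  0.42078008 -0.42083592]
sw [0.35333434 0.28736175 0.00476693] [-0.11594527  0.02855331 -0.14599712 -0.00019794]
lw [0.44170218 0.00368569 0.00154406] [-0.20172432  0.06943264 -0.26174481 -0.01708145]
```

```bash
python3 -m handwheel '{"gripper":[-1,-1,-1,-1,-1,-1],"slide":[[0,0,-30],[-40,0,0],[0,0,20],[0,0,10],[0,0,4],[0,0,0]],"yaw":[0,0,0,0,0,0]}'
python3 -m handwheel '{"gripper":[-1,-1,-1],"slide":[[0,0,2],[0,0,0],[0,0,0]],"yaw":[0,0,0]}'
python3 -m handwheel '{"gripper":[-1,-1,-1],"slide":[[0,0,3],[0,0,0],[0,0,0]],"yaw":[0,0,0]}'
```

```text
time: 11.83
ee_pos: [0.3641, 0.2485, 0.002]
tcp_rot: [-179.9, 0.0, 105.7]
wrist_force: [-0.8, -0.7, -1.5]
opening: -0.0001
grasp_force: 0.0
time: 12.08
ee_pos: [0.3651, 0.2493, 0.0016]
tcp_rot: [180.0, -0.0, 105.7]
wrist_force: [-0.3, 0.5, -0.1]
opening: -0.0001
grasp_force: 0.0
time: 12.33
ee_pos: [0.365, 0.2488, -0.0018]
tcp_rot: [-180.0, 0.0, 105.7]
wrist_force: [-0.2, -1.0, -0.0]
opening: 0.0002
grasp_force: 0.0
```

TCP reads -1.8 mm with no contact, so the reported height is biased low. I'll keep probing.

```bash
python3 -m handwheel '{"gripper":[-1,-1,-1],"slide":[[0,0,4],[0,0,0],[0,0,0]],"yaw":[0,0,0]}' | grep -E "pos|wrist"
python3 -m handwheel '{"gripper":[-1,-1,-1],"slide":[[0,0,2],[0,0,0],[0,0,0]],"yaw":[0,0,0]}'| grep -E "pos|wrist"
python3 -m handwheel '{"gripper":[-1,-1,-1],"slide":[[0,0,2],[0,0,0],[0,0,0]],"yaw":[0,0,0]}'| grep -E "pos|wrist"
```

```text
ee_pos: [0.3649, 0.2486, -0.006]
wrist_force: [0.3, -0.1, 0.7]
ee_pos: [0.365, 0.2487, -0.0078]
wrist_force: [0.4, -0.2, -0.3]
ee_pos: [0.365, 0.2487, -0.0098]
wrist_force: [0.8, 0.6, 0.4]
```

```bash
python3 -m handwheel '{"gripper":[-1,-1,-1],"slide":[[0,0,2],[0,0,0],[0,0,0]],"yaw":[0,0,0]}' | grep -E "pos|wrist"
python3 -m handwheel '{"gripper":[-1,-1,-1],"slide":[[0,0,2],[0,0,0],[0,0,0]],"yaw":[0,0,0]}'| grep -E "pos|wrist"
```

```text
ee_pos: [0.365, 0.2487, -0.0118]
wrist_force: [-0.4, -0.2, -0.3]
ee_pos: [0.365, 0.2487, -0.0139]
wrist_force: [-0.1, -0.7, -0.7]
```

```bash
python3 -m handwheel '{"gripper":[-1,-1,-1],"slide":[[0,0,1],[0,0,0],[0,0,0]],"yaw":[0,0,0]}' | grep -E "pos|wrist"
python3 -m handwheel '{"gripper":[-1,-1,-1],"slide":[[0,0,1],[0,0,0],[0,0,0]],"yaw":[0,0,0]}'| grep -E "pos|wrist"
python3 -m handwheel '{"gripper":[-1,-1,-1],"slide":[[0,0,1],[0,0,0],[0,0,0]],"yaw":[0,0,0]}'| grep -E "pos|wrist"
```

```text
ee_pos: [0.365, 0.2487, -0.0148]
wrist_force: [-0.3, 0.3, 0.8]
ee_pos: [0.365, 0.2487, -0.0158]
wrist_force: [-0.9, 0.3, 0.1]
ee_pos: [0.365, 0.2487, -0.0168]
wrist_force: [0.7, -0.3, -0.2]
```

```bash
for i in 1; do python3 -m handwheel '{"gripper":[-1,-1,-1],"slide":[[0,0,1.5],[0,0,0],[0,0,0]],"yaw":[0,0,0]}' | grep -E "pos|wrist"
python3 -m handwheel '{"gripper":[-1,-1,-1],"slide":[[0,0,1.5],[0,0,0],[0,0,0]],"yaw":[0,0,0]}'| grep -E "pos|wrist"
python3 -m handwheel '{"gripper":[-1,-1,-1],"slide":[[0,0,1.5],[0,0,0],[0,0,0]],"yaw":[0,0,0]}'| grep -E "pos|wrist"; done
python3 - <<'E'
from workcell import camera
import cv2,numpy as np
d=camera('scene')['img'][210:290,400:500];b=cv2.resize(cv2.convertScaleAbs(d,alpha=1.5),None,fx=5,fy=5,interpolation=cv2.INTER_CUBIC)
cv2.imwrite('pics/s3.png',b[...,::-1])
E
```

```text
ee_pos: [0.365, 0.2487, -0.0183]
wrist_force: [-0.2, -0.5, -0.0]
ee_pos: [0.365, 0.2487, -0.0198]
wrist_force: [-0.9, -0.6, -0.1]
ee_pos: [0.365, 0.2487, -0.0213]
wrist_force: [0.1, 0.6, 0.3]
```

View pics/s3.png

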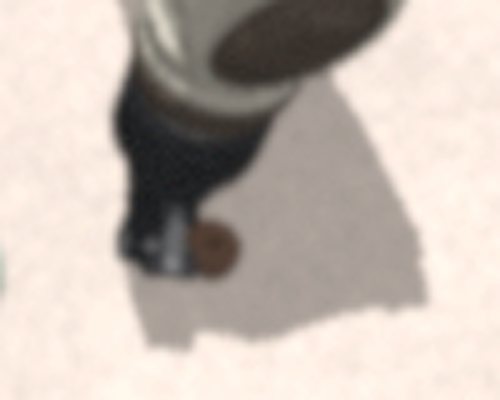

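Run:
```python
from h import *
from scipy.spatial.transform import Rotation as Ro
from scipy.optimize import least_squares
t=pickle.load(open('pics/top.pkl','rb'));c1=pickle.load(open('pics/w1.pkl','rb'));c5=pickle.load(open('pics/w5.pkl','rb'))
q=lambda x,a,b,z:ray(t,x+a/3.4,115+b/3.4,z)
A=[(q(300,361,393,.004),(308,63)),(q(300,249,497,.004),(386,123)),(q(300,(611+650)/2,230.5,.016),(504,263)),(q(300,604.5,394.5,.016),(408,266)),
(q(300,494,510,.072),(326,222)),(ray(t,514,252,.005),(378,327)),(ray(t,549,299,.005),(309,389))]
c4=dict(c5);p5=np.array([.35425,.28728,.00727]);p4=np.array([.35222,.28288,.13834]);c4['t']=np.array(c5['t'])-np.array(c5['R'])@(p4-p5)
B=[(q(100,293,557,.02),(327,222)),(q(100,496,457,.006),(349,355)),(q(100,62,282,.016),(604,108)),(q(100,87,372,.016),(530,108)),(q(100,181,345,.016),(516,187)),(q(100,239,247,.006),(551,240)),(q(100,385,147,.006),(566,345))]
for n,c,S in(('w1',c1,A),('w4',c4,B)):
    X=np.array([s[0] for s in S]);U=np.array([s[1] for s in S],float);R0=np.array(c['R']);C0=-R0.T@c['t']
    print(n,'resid',np.round([np.array(proj(c,x))-u for x,u in zip(X,U)],1).tolist())
    def f(v):
        R=Ro.from_rotvec(v[3:]).as_matrix()@R0; d=dict(c);d['R']=R;d['t']=-R@(C0+v[:3]);return np.concatenate([np.array(proj(d,x))-u for x,u in zip(X,U)])
    r=least_squares(f,np.zeros(6),x_scale=[.01]*3+[.02]*3,loss='soft_l1');print('dC mm',np.round(r.x[:3]*1e3,1),'rot deg',np.round(np.degrees(r.x[3:]),1),'res',np.round(r.fun,1))
```

```text
w1 resid [[75.6, 62.1], [-83.1, -59.6], [-2.0, 0.0], [-2.7, 0.1], [-4.0, 1.5], [-1.3, 1.6], [0.9, 0.0]]
dC mm [ 146.9 -257.8   57.7] rot deg [-29.7  27.2  10.3] res [ 88.   90.1 -38.    0.2   0.4   0.7  -3.4  -6.3  -0.6 -25.5   0.4   1.5
   0.6  -0.8]
w4 resid [[-3.8, 4.2], [-1.8, -0.8], [-3.3, -2.1], [-8.5, -1.7], [-9.6, -0.2], [-1.0, 1.1], [-3.5, -0.9]]
dC mm [-12.5 -15.   -2.5] rot deg [-1.3 -2.1  0.8] res [ 2.8  0.4  0.3  0.1  0.6  0.1 -1.2 -1.8 -3.4 -1.   2.   1.6 -2.8  0.3]
```

```bash
cat > fit.py <<'E'
from workcell import sensors,camera
import cv2
from h import *
from scipy.optimize import least_squares
def blob(c,umin=200,umax=450,vmin=0,vmax=300,thr=1.75):
    f=c['img'].astype(float)+1; m=((f[...,0]/f[...,2]>thr)).astype(np.uint8); m[:,:umin]=0;m[:,umax:]=0;m[:vmin]=0;m[vmax:]=0
    m=cv2.morphologyEx(m,cv2.MORPH_OPEN,np.ones((3,3)));m=cv2.morphologyEx(m,cv2.MORPH_CLOSE,np.ones((11,11)))
    n,l,s,k=cv2.connectedComponentsWithStats(m); i=1+np.argmax(s[1:,4]); return l==i,s[i]
def whorl(c,p,yaw,D,H,**k):
    m,s=blob(c,**k); pts=np.argwhere(m)[:,::-1].astype(np.float32); hull=cv2.convexHull(pts)[:,0]
    ext=lambda P:np.array([(P@d).max() for d in [(np.cos(a),np.sin(a)) for a in np.arange(0,6.28,.26)]])
    th=np.linspace(0,6.28,40);C=np.c_[np.cos(th),np.sin(th),0*th]*D/2
    def f(v):
        P=np.array([proj(c,np.array([v[0],v[1],z-v[2]])+q) for z in(0,H) for q in C]); return ext(P)-ext(hull+0.)
    r=least_squares(f,[p[0],p[1],0],x_scale=.01);return r.x,np.abs(r.fun).max(),s
E
python3 - <<'E'
from fit import *
o=sensors.get_obs();p=o['ee_pos'];c=camera('wrist');pickle.dump(c,open('pics/w7.pkl','wb'))
for thr in(1.4,1.6,1.8,2): print(thr,whorl(c,[.353,.285],0,.032,.02,thr=thr))
print(p,proj(c,p))
E
```

```text
1.4 (array([0.35589859, 0.28506214, 0.00670896]), np.float64(1.0498880583040204), array([ 285,  192,   80,   83, 5145], dtype=int32))
1.6 (array([0.35602671, 0.28469228, 0.00785532]), np.float64(1.1134399525365097), array([ 286,  193,   79,   82, 5057], dtype=int32))
1.8 (array([0.35616032, 0.28444487, 0.00879672]), np.float64(1.2468350480114054), array([ 286,  193,   79,   81, 4996], dtype=int32))
2 (array([0.35616886, 0.2842968 , 0.00931924]), np.float64(1.0686401748725416), array([ 286,  193,   79,   81, 4930], dtype=int32))
[ 0.36500375  0.24872045 -0.02126302] (np.float64(322.5320179714064), np.float64(285.2380102728353))
```

The wrist view puts the real pad ends about 25 mm behind the reported TCP. I'll continue the probe down to contact.

```bash
python3 -m handwheel '{"gripper":[-1,-1,-1],"slide":[[0,0,1.5],[0,0,0],[0,0,0]],"yaw":[0,0,0]}' | grep -E "pos|wrist"
python3 -m handwheel '{"gripper":[-1,-1,-1],"slide":[[0,0,1.5],[0,0,0],[0,0,0]],"yaw":[0,0,0]}'| grep -E "pos|wrist"
python3 -m handwheel '{"gripper":[-1,-1,-1],"slide":[[0,0,1.5],[0,0,0],[0,0,0]],"yaw":[0,0,0]}'| grep -E "pos|wrist"
```

```text
ee_pos: [0.3652, 0.2488, -0.0215]
wrist_force: [-4.6, -3.0, 13.1]
ee_pos: [0.3653, 0.2489, -0.0216]
wrist_force: [-10.1, -6.9, 29.7]
ee_pos: [0.3654, 0.2489, -0.0217]
wrist_force: [-15.4, -12.1, 44.7]
```

```bash
python3 -m handwheel '{"gripper":[-1,-1,-1],"slide":[[0,0,1.5],[0,0,0],[0,0,0]],"yaw":[0,0,0]}' | grep -E "pos|wrist"
python3 -m handwheel '{"gripper":[-1,-1,-1],"slide":[[0,0,1.5],[0,0,0],[0,0,0]],"yaw":[0,0,0]}'| grep -E "pos|wrist"
```

```text
ee_pos: [0.3655, 0.249, -0.0217]
wrist_force: [-20.7, -15.1, 59.7]
ee_pos: [0.3655, 0.249, -0.0218]
wrist_force: [-28.4, -19.1, 74.9]
```

Contact is at reported z = -0.0215, so the shut tips sit 21.5 mm higher than the reading. Backing off, opening, and grasping the small whorl at TCP z of about -0.0135.

```bash
python3 -m handwheel '{"gripper":[-1,-1,-1,1,1,1,1,1],"slide":[[0,0,-10],[0,0,-30],[0,0,-30],[0,0,0],[0,0,0],[0,0,0],[37.8,-0.3,0],[0,0,0]],"yaw":[0,0,0,0,0,0,0,0]}' 40
python3 -m handwheel '{"gripper":[1,1,1,1,1,1],"slide":[[0,0,0],[0,0,15],[0,0,20],[0,0,14],[0,0,5.5],[0,0,0]],"yaw":[0,0,0,0,0,0]}' 40
python3 -m handwheel '{"gripper":[-1,-1,-1,-1,-1,-1,-1,-1],"slide":[[0,0,0],[0,0,0],[0,0,0],[0,0,0],[0,0,0],[0,0,0],[0,0,0],[0,0,0]],"yaw":[0,0,0,0,0,0,0,0]}' 40
```

```text
time: 17.1
ee_pos: [0.3534, 0.2877, 0.04]
tcp_rot: [-179.9, -0.1, 105.7]
wrist_force: [-0.1, 0.6, -0.3]
opening: 0.0603
grasp_force: 0.0
time: 17.6
ee_pos: [0.3536, 0.2837, -0.0151]
tcp_rot: [-179.8, 0.1, 105.6]
wrist_force: [0.1, -0.7, 0.4]
opening: 0.0855
grasp_force: 0.0
time: 18.27
ee_pos: [0.355, 0.2854, -0.0123]
tcp_rot: [179.9, -0.0, 105.6]
wrist_force: [-1.0, -1.4, 5.8]
opening: 0.0301
grasp_force: 39.2
```

```bash
python3 -m handwheel '{"gripper":[-1,-1,-1,-1,-1,-1,-1,-1],"slide":[[0,0,-10],[0,0,-25],[0,0,-30],[0,0,-15],[-10,3.6,0],[-20,7.1,0],[-29.4,10.5,0],[-29.4,10.5,0]],"yaw":[0,0,0,0,0,0,0,0]}'
python3 -m handwheel '{"gripper":[-1,-1,-1,-1,-1,-1,-1,-1],"slide":[[-29.4,10.5,0],[-29.4,10.5,0],[-29.4,10.5,0],[-29.4,10.5,0],[-29.4,10.5,0],[-29.4,10.5,0],[-29.4,10.5,0],[-29.4,10.5,0]],"yaw":[0,0,0,0,0,0,0,0]}' | grep -E "pos|grasp"
python3 -m handwheel '{"gripper":[-1,-1,-1,-1,-1,-1,-1,-1],"slide":[[-29.4,10.5,0],[-29.4,10.5,0],[-29.4,10.5,0],[-29.4,10.5,0],[-18,6.4,0],[-10,3.6,0],[0,0,0],[0,0,0]],"yaw":[0,0,0,0,0,0,0,0]}'
python3 - <<'E'
from fit import *
o=sensors.get_obs();p=o['ee_pos'];y=o['tcp_rot'][2];print(o['q'],go(.6427-p[0],-.1219-p[1],y))
c=camera('wrist');pickle.dump(c,open('pics/w8.pkl','wb'));cv2.imwrite('pics/w8.png',c['img'][...,::-1])
# hole: bright blob near prediction
g=c['img'].min(2);u,v=proj(c,np.array([.6427,-.1219,.016]));print('pred',u,v,g[int(v),int(u)])
u0=ray(c,u,v,.016)
E
```

```text
time: 18.93
ee_pos: [0.4093, 0.2071, 0.0666]
tcp_rot: [-180.0, 0.0, 105.8]
wrist_force: [1.1, 0.7, -0.9]
opening: 0.03
grasp_force: 39.6
ee_pos: [0.5537, 0.0022, 0.0663]
grasp_force: 39.6
time: 20.27
ee_pos: [0.6421, -0.122, 0.0662]
tcp_rot: [-179.9, -0.0, 105.6]
wrist_force: [-0.1, 0.4, -0.7]
opening: 0.03
grasp_force: 39.6
[-1.07600330e+01  1.88532177e+01  1.03953057e+01  8.16222800e+01
  1.11738205e-02  6.36316364e+01] [-0.1  0.6]
pred 323.5952910820972 253.62541289821183 107
```

View pics/w8.png

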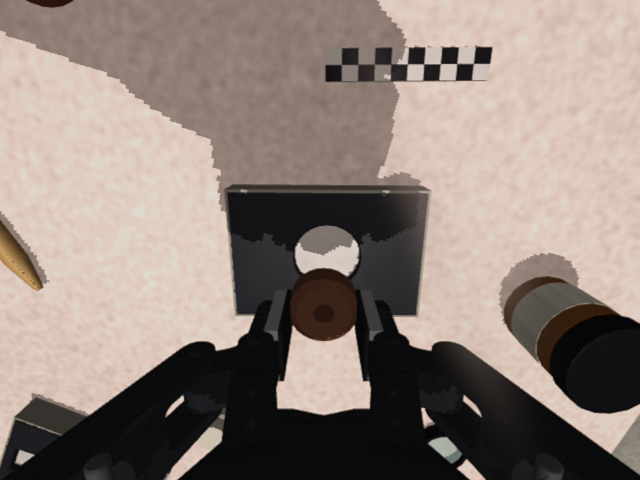

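The hole is centred near (327,255), against (323.6,253.6) predicted. Shifting 2 mm in y and lowering.

```bash
python3 -m handwheel '{"gripper":[-1,-1,-1,-1,-1,-1,-1,-1],"slide":[[0,2,10],[0,0,20],[0,0,15],[0,0,8],[0,0,4],[0,0,2],[0,0,0],[0,0,0]],"yaw":[0,0,0,0,0,0,0,0]}' | grep -E "pos|wrist"
python3 -m handwheel '{"gripper":[-1,-1,-1],"slide":[[0,0,1.5],[0,0,0],[0,0,0]],"yaw":[0,0,0]}'| grep -E "pos|wrist"
python3 -m handwheel '{"gripper":[-1,-1,-1],"slide":[[0,0,1.5],[0,0,0],[0,0,0]],"yaw":[0,0,0]}'| grep -E "pos|wrist"
```

```text
ee_pos: [0.6451, -0.1213, 0.0087]
wrist_force: [-0.0, 0.9, -1.0]
ee_pos: [0.6448, -0.1215, 0.0066]
wrist_force: [-0.1, -0.2, -0.7]
ee_pos: [0.6446, -0.1214, 0.0047]
wrist_force: [-0.4, -0.8, -0.2]
```

```bash
python3 -m handwheel '{"gripper":[-1,-1,-1],"slide":[[0,0,1],[0,0,0],[0,0,0]],"yaw":[0,0,0]}'| grep -E "pos|wrist"
python3 -m handwheel '{"gripper":[-1,-1,-1],"slide":[[0,0,1],[0,0,0],[0,0,0]],"yaw":[0,0,0]}'| grep -E "pos|wrist"
```

```text
ee_pos: [0.6447, -0.1214, 0.0039]
wrist_force: [0.1, 0.3, 0.1]
ee_pos: [0.6447, -0.1214, 0.0038]
wrist_force: [-3.6, 0.6, 5.5]
```

```bash
python3 -m handwheel '{"gripper":[1,1,1,1,1,1,1,1],"slide":[[0,0,0],[0,0,0],[0,0,0],[0,0,0],[0,0,-5],[0,0,-25],[0,0,-35],[0,0,-25]],"yaw":[0,0,0,0,0,0,0,0]}'| grep -E "pos|opening"
python3 -m handwheel '{"gripper":[1,1,1,1,1,1,1,1],"slide":[[25,-23.3,0],[25,-23.3,0],[25,-23.3,0],[25,-23.3,0],[25,-23.3,0],[25,-23.3,0],[25,-23.3,0],[0,0,0]],"yaw":[0,0,0,0,0,0,0,0]}'| grep -E "pos"
python3 -m handwheel '{"gripper":[1,1],"slide":[[0,0,0],[0,0,0]],"yaw":[0,0]}' | grep pos
python3 - <<'E'
from fit import *
o=sensors.get_obs();p=o['ee_pos'];y=o['tcp_rot'][2]
c=camera('wrist')
w,e,s=whorl(c,[.44,.003],0,.054,.018,thr=1.8,vmax=330);print(w,e,s,'pred',proj(c,np.array([.4405,.0033,.018])))
print(go(w[0]-p[0],w[1]-p[1],y),go(.4405-p[0],.0033-p[1],y))
E
```

```text
ee_pos: [0.6447, -0.1214, 0.0952]
opening: 0.0853
ee_pos: [0.4364, 0.0051, 0.0934]
ee_pos: [0.441, 0.0032, 0.0934]
[0.44400092 0.00050485 0.01250645] 0.8642113381626473 [ 291  204   69   69 3753] pred (np.float64(321.94554939962035), np.float64(241.50125928405924))
[-3.4  2.2] [ 0.3 -0.4]
```

```bash
python3 -m handwheel '{"gripper":[1,1,1,1,1,1,1],"slide":[[-1,1,20],[0,0,30],[0,0,30],[0,0,18],[0,0,8],[0,0,4],[0,0,0]],"yaw":[0,0,0,0,0,0,0]}' 40 | grep -E "pos|wrist"
python3 -m handwheel '{"gripper":[-1,-1,-1,-1,-1,-1,-1,-1],"slide":[[0,0,0],[0,0,0],[0,0,0],[0,0,0],[0,0,0],[0,0,0],[0,0,0],[0,0,0]],"yaw":[0,0,0,0,0,0,0,0]}' 40
```

```text
ee_pos: [0.4419, 0.0022, -0.0174]
wrist_force: [-1.0, 0.0, -0.4]
time: 24.78
ee_pos: [0.4426, 0.0024, -0.0156]
tcp_rot: [179.9, 0.0, 105.6]
wrist_force: [-1.6, -0.3, 6.2]
opening: 0.0519
grasp_force: 40.9
```

```bash
python3 -m handwheel '{"gripper":[-1,-1,-1,-1,-1,-1,-1,-1],"slide":[[0,0,-10],[0,0,-25],[0,0,-30],[0,0,-15],[5,11.2,0],[10,22.3,0],[12.5,27.9,0],[12.5,27.9,0]],"yaw":[0,0,0,0,0,0,0,0]}' | grep -E "pos|opening"
python3 -m handwheel '{"gripper":[-1,-1,-1,-1,-1,-1,-1,-1],"slide":[[12.5,27.9,0],[12.5,27.9,0],[12.5,27.9,0],[12.5,27.9,0],[8.4,18.8,0],[0,0,0],[0,0,0],[0,0,0]],"yaw":[0,0,0,0,0,0,0,0]}'| grep -E "pos|opening"
python3 - <<'E'
from fit import *
o=sensors.get_obs();p=o['ee_pos'];y=o['tcp_rot'][2]
c=camera('wrist');q=proj(c,np.array([.6277,.1562,.016]));f=c['img'].astype(float);m=(f.min(2)>f.max()*.3)
# visible white floor: extents left/right/top of dark foam -> white, scan along predicted row/col
u,v=map(int,q);print('pred',q,go(.6277-p[0],.1562-p[1],y))
a=np.radians(y);tx=np.array([np.cos(a),np.sin(a),0]);ty=np.array([np.sin(a),-np.cos(a),0]);X=np.array([.6277,.1562,.022])
print('pred top/left/right rim',proj(c,X+tx*.033),proj(c,X-ty*.033),proj(c,X+ty*.033))
for vv in range(v-45,v-15,3): print(vv,f[vv,u-70:u+75:5].mean(1).astype(int).tolist() if 0 else f[vv,u-80:u+85:5].mean(-1).astype(int).tolist())
cv2.imwrite('pics/w9.png',c['img'][...,::-1])
E
```

```text
ee_pos: [0.518, 0.0661, 0.063]
opening: 0.0519
ee_pos: [0.6261, 0.1564, 0.0622]
opening: 0.0517
pred (np.float64(324.96662628557976), np.float64(256.32210880772595)) [-0.7  1.5]
pred top/left/right rim (np.float64(325.07534288722417), np.float64(210.2716142253706)) (np.float64(274.7148357206597), np.float64(259.5529658116357)) (np.float64(375.31513209305285), np.float64(259.528938206961))
211 [22, 22, 24, 19, 23, 21, 23, 20, 22, 20, 21, 22, 21, 22, 21, 26, 94, 86, 65, 38, 20, 22, 24, 22, 23, 25, 23, 25, 28, 30, 37, 43, 51]
214 [22, 24, 19, 21, 24, 22, 24, 23, 20, 23, 21, 22, 22, 48, 116, 123, 124, 126, 125, 126, 116, 37, 22, 23, 21, 21, 23, 24, 29, 30, 34, 42, 52]
217 [21, 20, 21, 21, 22, 23, 21, 24, 20, 20, 24, 21, 62, 126, 123, 121, 120, 125, 123, 125, 125, 124, 71, 24, 24, 24, 24, 27, 24, 31, 35, 39, 48]
220 [19, 25, 23, 20, 22, 22, 22, 22, 20, 21, 21, 89, 124, 125, 122, 122, 122, 122, 123, 123, 124, 124, 124, 69, 24, 23, 24, 23, 26, 27, 32, 39, 45]
223 [22, 21, 21, 21, 25, 21, 21, 23, 21, 18, 24, 122, 123, 124, 122, 121, 123, 123, 125, 123, 124, 124, 123, 128, 31, 21, 23, 25, 25, 26, 32, 38, 43]
226 [21, 20, 22, 22, 24, 21, 22, 20, 18, 17, 126, 122, 122, 123, 123, 122, 123, 122, 125, 124, 125, 126, 125, 126, 121, 24, 23, 23, 26, 28, 29, 35, 42]
229 [22, 22, 22, 23, 20, 17, 21, 21, 20, 78, 126, 124, 122, 124, 123, 123, 123, 125, 125, 126, 125, 125, 125, 123, 124, 51, 22, 24, 28, 28, 30, 34, 40]
232 [22, 20, 20, 20, 22, 23, 23, 21, 19, 125, 124, 125, 125, 125, 122, 125, 123, 124, 126, 125, 125, 123, 125, 124, 125, 125, 22, 24, 23, 28, 24, 33, 39]
235 [22, 21, 22, 20, 22, 21, 21, 23, 33, 121, 122, 126, 124, 125, 125, 123, 124, 123, 124, 125, 123, 125, 126, 125, 124, 123, 19, 24, 27, 25, 29, 32, 34]
238 [23, 51, 37, 23, 23, 19, 21, 22, 99, 121, 122, 124, 124, 122, 124, 124, 121, 124, 127, 126, 124, 125, 124, 123, 126, 124, 86, 21, 45, 24, 27, 31, 37]
```

The large round hole's rim is centred near u = 329, against 325 predicted. Shifting 3 mm in y and lowering.

```bash
python3 -m handwheel '{"gripper":[-1,-1,-1,-1,-1,-1,-1,-1],"slide":[[-0.5,3,10],[0,0,20],[0,0,15],[0,0,8],[0,0,4],[0,0,2],[0,0,0],[0,0,0]],"yaw":[0,0,0,0,0,0,0,0]}' | grep -E "pos|wrist"
python3 -m handwheel '{"gripper":[-1,-1,-1],"slide":[[0,0,1],[0,0,0],[0,0,0]],"yaw":[0,0,0]}'| grep -E "pos|wrist"
python3 -m handwheel '{"gripper":[-1,-1,-1],"slide":[[0,0,1],[0,0,0],[0,0,0]],"yaw":[0,0,0]}'| grep -E "pos|wrist"
python3 -m handwheel '{"gripper":[-1,-1,-1],"slide":[[0,0,1],[0,0,0],[0,0,0]],"yaw":[0,0,0]}'| grep -E "pos|wrist"
```

```text
ee_pos: [0.6301, 0.1568, 0.0047]
wrist_force: [-0.4, -0.5, -1.0]
ee_pos: [0.6299, 0.1569, 0.0032]
wrist_force: [-0.1, 0.4, -0.5]
ee_pos: [0.6296, 0.1568, 0.0017]
wrist_force: [0.2, 0.1, -0.5]
ee_pos: [0.6296, 0.1568, 0.0007]
wrist_force: [-0.0, -0.0, -0.9]
```

```bash
python3 -m handwheel '{"gripper":[-1,-1,1,1,1,1,1,1],"slide":[[0,0,1],[0,0,0],[0,0,0],[0,0,0],[0,0,0],[0,0,0],[0,0,-5],[0,0,-25]],"yaw":[0,0,0,0,0,0,0,0]}'| grep -E "pos|opening|wrist"
python3 -m handwheel '{"gripper":[1,1,1,1,1,1,1,1],"slide":[[0,0,-35],[0,0,-30],[0,0,0],[0,0,0],[0,0,0],[0,0,0],[-8.7,-31.4,0],[-8.7,-31.4,0]],"yaw":[0,0,-0.111,-0.111,-0.111,-0.111,0,0]}'| grep -E "pos"
python3 -m handwheel '{"gripper":[1,1,1,1,1,1,1,1],"slide":[[-8.7,-31.4,0],[-8.7,-31.4,0],[-8.7,-31.4,0],[-8.7,-31.4,0],[-8.7,-31.4,0],[-8.7,-31.4,0],[-8.7,-31.4,0],[-8.7,-31.4,0]],"yaw":[0,0,0,0,0,0,0,0]}'| grep -E "pos"
python3 -m handwheel '{"gripper":[1,1,1,1,1],"slide":[[-8.7,-31.4,0],[-8.7,-31.4,0],[0,0,0],[0,0,0],[0,0,0]],"yaw":[0,0,0,0,0]}' | grep -E 'pos|rot'
python3 - <<'E'
from fit import *
o=sensors.get_obs();p=o['ee_pos'];y=o['tcp_rot'][2];print(p,y)
c=camera('wrist');cv2.imwrite('pics/w10.png',c['img'][...,::-1])
for thr in(1.4,1.55,1.7,1.9):
    m,s=blob(c,thr=thr,umin=240,umax=410,vmax=300);P=np.argwhere(m)[:,::-1].astype(np.float32);r=cv2.minAreaRect(P);t,b=P[P[:,1].argmin()],P[P[:,1].argmax()]
    A,B=ray(c,*t,.006),ray(c,*b,.006);M=(A+B)/2;print(thr,s,r,np.linalg.norm(A-B),M,np.degrees(np.arctan2(*(A-B)[1::-1])),go(M[0]-p[0],M[1]-p[1],y))
print(proj(c,np.array([.4136,-.1699,.007])))
E
```

```text
ee_pos: [0.6273, 0.1562, 0.0259]
wrist_force: [-0.2, -0.3, -1.5]
opening: 0.0856
ee_pos: [0.5935, 0.1027, 0.0943]
ee_pos: [0.4492, -0.1162, 0.0953]
ee_pos: [0.4145, -0.1695, 0.0952]
tcp_rot: [180.0, 0.0, 131.0]
[ 0.41454162 -0.16946283  0.09519608] 131.03893583170458
1.4 [ 316  176   19  122 1811] ((325.0, 236.5), (121.0, 18.0), 90.0) 0.10103772077771472 [ 0.41669033 -0.17170294  0.006     ] 131.0065351338376 [-3.1  0.1]
1.55 [ 317  176   17  122 1722] ((325.0, 236.5), (121.0, 16.0), 90.0) 0.10104170084293247 [ 0.41700899 -0.17142617  0.006     ] 131.48521363791252 [-3.1  0.6]
1.7 [ 317  176   17  121 1698] ((324.9999694824219, 235.99996948242188), (119.99998474121094, 15.999998092651367), 90.0) 0.1001029239682661 [ 0.41666613 -0.1711028   0.006     ] 130.57665703518583 [-2.6  0.5]
1.9 [ 317  177   17  120 1649] ((325.0, 236.5), (119.0, 16.0), 90.0) 0.09935654218499143 [ 0.41662669 -0.17162975  0.006     ] 131.00653513383764 [-3.   0.1]
(np.float64(321.54959893997545), np.float64(236.34400796433928))
```

The rod measures 100 mm at 131°, so it is the right one, and it lies along the tool x axis. Grasping.

```bash
python3 -m handwheel '{"gripper":[1,1,1,1,1,1,1],"slide":[[-1.5,1,20],[0,0,30],[0,0,30],[0,0,18],[0,0,8],[0,0,5],[0,0,0]],"yaw":[0,0,0,0,0,0,0]}' 35 | grep -E "pos|wrist"
python3 -m handwheel '{"gripper":[-1,-1,-1,-1,-1,-1,-1,-1],"slide":[[0,0,0],[0,0,0],[0,0,0],[0,0,0],[0,0,0],[0,0,0],[0,0,0],[0,0,0]],"yaw":[0,0,0,0,0,0,0,0]}' 35
python3 -m handwheel '{"gripper":[-1,-1,-1,-1,-1],"slide":[[0,0,-10],[0,0,-25],[0,0,-30],[0,0,-15],[0,0,0]],"yaw":[0,0,0,0,0]}' | grep -E "pos|opening|grasp"
```

```text
ee_pos: [0.4162, -0.1694, -0.0164]
wrist_force: [-0.2, -0.6, -0.7]
time: 31.3
ee_pos: [0.4162, -0.1701, -0.0158]
tcp_rot: [180.0, 0.0, 131.1]
wrist_force: [-0.8, 0.4, 4.9]
opening: 0.0127
grasp_force: 34.7
ee_pos: [0.4178, -0.1707, 0.0679]
opening: 0.0121
grasp_force: 34.2
```

```bash
python3 -m handwheel '{"gripper":[-1,-1,-1,-1,-1,-1,-1,-1],"slide":[[0,0,0],[0,0,0],[0,0,0],[0,0,0],[0,0,0],[0,0,0],[-8,-12.4,0],[-17.4,-26.9,0]],"yaw":[-0.1065,-0.1065,-0.1065,-0.1065,-0.1065,-0.1065,0,0]}'| grep -E "pos"
python3 -m handwheel '{"gripper":[-1,-1,-1,-1,-1,-1,-1,-1],"slide":[[-17.4,-26.9,0],[-17.4,-26.9,0],[-17.4,-26.9,0],[-17.4,-26.9,0],[-17.4,-26.9,0],[-7.8,-12.2,0],[0,0,0],[0,0,0]],"yaw":[0,0,0,0,0,0,0,0]}'| grep -E "pos|rot|opening"
python3 - <<'E'
from fit import *
o=sensors.get_obs();p=o['ee_pos'];y=o['tcp_rot'][2];print(p,y,go(.4942-p[0],-.3775-p[1],y))
c=camera('wrist');cv2.imwrite('pics/w11.png',c['img'][...,::-1])
a=np.radians(-12.3);d=np.array([np.cos(a),np.sin(a),0]);n=np.array([-np.sin(a),np.cos(a),0])
for i,j in((1,1),(1,-1),(-1,-1),(-1,1)): print(np.round(proj(c,np.array([.4942,-.3775,.022])+d*i*.056+n*j*.013),1))
E
```

```text
ee_pos: [0.432, -0.2129, 0.0637]
ee_pos: [0.4933, -0.3781, 0.0625]
tcp_rot: [180.0, -0.1, 167.5]
opening: 0.012
[ 0.49326718 -0.37814114  0.06248096] 167.51001388703142 [-0.8  0.8]
[343.  333.2]
[306.3 333.4]
[302.7 173.1]
[345.6 172.9]
```

View pics/w11.png

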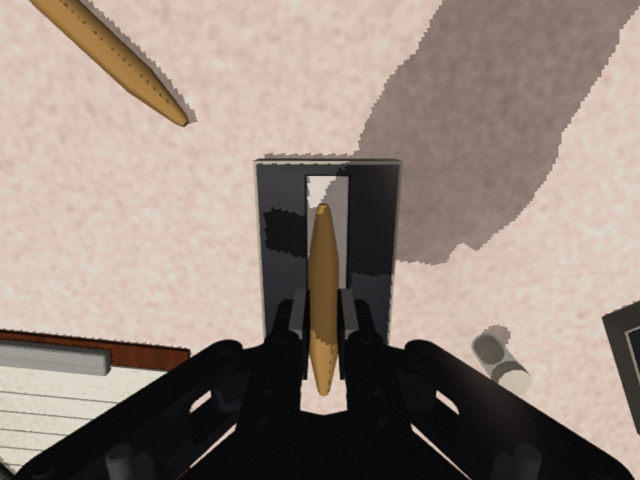

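Slot's far end spans u 306 to 349, v 175, and the rod is along it at u = 323, so I need about 2 mm to the right. Lowering.

```bash
python3 -m handwheel '{"gripper":[-1,-1,-1,-1,-1,-1,-1,-1],"slide":[[-0.5,2.3,10],[0,0,20],[0,0,15],[0,0,8],[0,0,4],[0,0,1],[0,0,0],[0,0,0]],"yaw":[0,0,0,0,0,0,0,0]}' | grep -E "pos|wrist"
python3 -m handwheel '{"gripper":[-1,-1,-1],"slide":[[0,0,1],[0,0,0],[0,0,0]],"yaw":[0,0,0]}'| grep -E "pos|wrist"
python3 -m handwheel '{"gripper":[-1,-1,-1],"slide":[[0,0,1],[0,0,0],[0,0,0]],"yaw":[0,0,0]}'| grep -E "pos|wrist"
```

```text
ee_pos: [0.4952, -0.3754, 0.0068]
wrist_force: [-0.3, 0.1, -0.0]
ee_pos: [0.4949, -0.3754, 0.0052]
wrist_force: [-0.1, 0.2, -0.9]
ee_pos: [0.4947, -0.3752, 0.0037]
wrist_force: [-0.5, 0.2, -0.0]
```

```bash
python3 -m handwheel '{"gripper":[-1,-1,-1],"slide":[[0,0,1.5],[0,0,0],[0,0,0]],"yaw":[0,0,0]}'| grep -E "pos|wrist"
python3 -m handwheel '{"gripper":[-1,-1,-1],"slide":[[0,0,1],[0,0,0],[0,0,0]],"yaw":[0,0,0]}'| grep -E "pos|wrist"
python3 -m handwheel '{"gripper":[-1,-1,-1],"slide":[[0,0,0.7],[0,0,0],[0,0,0]],"yaw":[0,0,0]}'| grep -E "pos|wrist"
```

```text
ee_pos: [0.4947, -0.3751, 0.0021]
wrist_force: [0.5, 0.6, 0.3]
ee_pos: [0.4947, -0.3752, 0.0012]
wrist_force: [0.4, 0.1, -0.9]
ee_pos: [0.4948, -0.3752, 0.0009]
wrist_force: [-0.3, 0.6, 2.8]
```

```bash
python3 -m handwheel '{"gripper":[1,1,1,1,1,1,1,1],"slide":[[0,0,0],[0,0,0],[0,0,0],[0,0,0],[0,0,0],[0,0,-5],[0,0,-25],[0,0,-40]],"yaw":[0,0,0,0,0,0,0,0]}'| grep -E "pos|opening"
python3 -m handwheel '{"gripper":[1,1,1,1,1,1,1,1],"slide":[[0,0,-40],[0,0,-40],[32,-18,0],[32,-18,0],[32,-18,0],[32,-18,0],[32,-18,0],[32,-18,0]],"yaw":[0,0,0,0,0,0,0,0]}'| grep -E "pos"
python3 -m handwheel '{"gripper":[1,1,1],"slide":[[32,-18,0],[0,0,0],[0,0,0]],"yaw":[0,0,0]}'| grep -E "pos"
python3 - <<'E'
from fit import *
c=camera('top');pickle.dump(c,open('pics/top2.pkl','wb'));im=c['img'];f=im.astype(float)+1
cv2.imwrite('pics/top2.png',im[...,::-1])
ratio=f[...,0]/f[...,2]
for n,X,z,w,thr in(('sw',(.6427,-.1219),.036,18,1.35),('lw',(.6277,.1562),.034,22,1.35),('pin',(.4942,-.3775),.023,30,1.35),('loom',(.5175,.3982),.088,32,1.35)):
    u,v=map(int,proj(c,np.array([*X,z])));s=ratio[v-w:v+w,u-w:u+w];m=(s>thr).astype(np.uint8)
    k,l,st,ce=cv2.connectedComponentsWithStats(cv2.morphologyEx(m,cv2.MORPH_CLOSE,np.ones((5,5))));i=1+st[1:,4].argmax();cu,cv_=ce[i]+[u-w,v-w]
    P=ray(c,cu,cv_,z);r=cv2.minAreaRect(np.argwhere(l==i)[:,::-1].astype(np.float32))
    print(n,st[i],'off mm',np.round((P[:2]-X)*1e3,1),r[1:],)
m=(ratio<.95)&(f.mean(2)>60);g=m[225:275,220:272];print('glass',np.argwhere(g).mean(0)[::-1]+[220,225])
t=pickle.load(open('pics/top.pkl','rb'));ff=t['img'].astype(float)+1;m=(ff[...,0]/ff[...,2]<.95)&(ff.mean(2)>60);print(np.argwhere(m[225:275,220:272]).mean(0)[::-1]+[220,225])
E
```

```text
ee_pos: [0.4928, -0.3737, 0.0674]
opening: 0.0852
ee_pos: [0.2826, -0.4399, 0.1511]
ee_pos: [0.2475, -0.4511, 0.1513]
sw [12 13 10 13 96] off mm [-1.8  4.1] ((12.0, 9.0), 90.0)
lw [ 10  12  24  24 440] off mm [-1.2  2.4] ((23.0, 23.0), 90.0)
pin [ 25  10   9  42 201] off mm [-1.1  3. ] ((5.5500874519348145, 41.58763885498047), 8.746162414550781)
loom [ 22  21  34  30 730] off mm [ -6.1 -12.7] ((27.312238693237305, 28.793800354003906), 75.0685806274414)
glass [241.72727273 250.27272727]
[249.22222222 242.77777778]
```

Run:
```python
from h import *
import cv2
c=pickle.load(open('pics/top2.pkl','rb'));t=pickle.load(open('pics/top.pkl','rb'))
r=cv2.matchTemplate(c['img'][220:280,215:278],t['img'][232:267,228:264],cv2.TM_CCOEFF_NORMED);_,mv,_,l=cv2.minMaxLoc(r);print('glass shift px',l[0]+215-228,l[1]+220-232,mv)
for n,X,z,w in(('sw',(.6427,-.1219),.036,15),('loom',(.5175,.3982),.088,24)):
    u,v=map(int,proj(c,np.array([*X,z])));print(n,u,v,'pred top centre',proj(c,np.array([*X,z])),'floor centre',proj(c,np.array([*X,.016])))
    st=1 if n=='sw' else 2
    print('R');print('\n'.join(' '.join('%3d'%q for q in row) for row in c['img'][v-w:v+w:st,u-w:u+w:st,0]))
```

```text
glass shift px 0 0 0.9965448379516602
sw 365 143 pred top centre (np.float64(365.2469008245834), np.float64(143.15719302978806)) floor centre (np.float64(364.6981110925491), np.float64(145.58492738938622))
R
 53  50  54  51  47  52  52  54  55  57  56  56  62  62  61  61  58  64  66  66  71  68  69  71  70  78  75  76  83 107
 50  49  55  50  54  54  55  55  53  57  56  58  52  61  60  61  64  60  66  69  69  67  70  72  71  77  73  77  78  96
 48  48  49  50  50  54  50  55  55  58  56  57  61  58  61  64  62  64  63  67  68  67  70  70  72  76  74  78  79  91
 55  53  49  51  50  56  53  52  59  55  58  59  56  62  56  57  67  61  67  65  69  66  67  73  71  71  74  79  75  84
 51  51  54  55  51  54  48  49  52  51  57  57  58  59  59  60  64  61  71  65  65  70  71  72  74  74  75  78  78  80
 46  53  50  56  52  53  57  55  59  56  57  55  59  62  65  63  60  64  65  66  70  68  72  71  73  75  77  75  76  81
 51  50  45  53  55  51  55  58  56  56  56  57  58  55  59  58  61  61  63  67  67  67  73  70  75  74  77  74  76  77
 51  50  52  53  54  55  53  56  56  52  51  49  57 
[... 4485 characters left out ...]
  44  37  40  41  41  44  45
142 141 142 143 143 143 142 143  93  65  76  64  56  48  38  37  41  33  28  33  42  40  41  41
141 143 143 143 141 143 143 145 109  36  34  37  40  32  31  33  38  35  35  39  35  38  34  36
142 141 143 143 143 142 142 141 132  52  31  40  38  32  37  38  35  38  34  33  30  49  66  92
139 143 142 142 141 143 142 138 137  72  30  22  32  41  40  30  34  42  66  91 106 117 117 107
144 142 141 142 143 142 143 143 143 101  34  29  38  53  53  75 108 120 133 122 100  72  46  34
145 140 142 143 143 142 143 144 145 122  36  34  52 119 127 126 120  96  70  42  32  36  37  39
143 140 139 141 141 141 142 142 142 135  59  31  50 110  86  58  37  33  35  39  37  35  38  36
```

```bash
python3 -c "
from workcell import ticket;print(ticket.job_done())"
```

```text
the job is handed in; nothing more can be done
None
```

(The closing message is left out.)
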